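Start up the carving station

TASK

Start up the carving station with the fingertips, in this order: press the power board's large main rocker over to on (its raised half goes down until flat), then press the small flat start button of the dust extractor's remote all the way down and let it spring back, then press the rocker of the grey power unit over to on. Only press: leave the remote lying where it is, never lift or shove it, and leave the domed stop button, the small outlet rockers, the speed dial and everything else on the bench as it is.

Things in the scene. Friction and masses are not known exactly. Their poses are not given: they have to be found in the camera images.
- board: White power board, 280 (its x) x 84 (y) x 45 mm high, screwed to the bench. Origin: centre of its underside. Its main switch, a large paddle rocker, sits alone at the -x end, centred 90 mm from the origin; three sockets with small 20 x 13 mm rockers fill the rest. A charger plugged into the last socket (x +100, y -14 mm, 42 x 38 mm) rises to 81 mm above the bench.
- main (a joint): Angle of the main rocker (rad): 0 off, 0.26 on (hard stop); stays where left. 56 mm long along the board's x, 34 mm wide, rocking about its middle. Off, the half at the board's end (-x) stands up, its edge 58 mm above the bench; pressing that half until it lies flat, 51 mm above the bench, switches it on. Takes about 3 N at main_press.
- main_press (a point): Pressing point on the main rocker: mid-width on the face of its raised half, 19 mm from the rocking line, 56 mm above the bench while off, 51 mm when on. Moves with the rocker. The point's x lies along the rocker, from the raised end to the other; y along the rocking line. At off its axes are parallel to the board's.
- remote: Loose grey remote of the dust extractor, 160 (its x) x 72 (y) x 36 mm high, 0.5 to 0.7 kg, lying flat. Origin: centre of its underside. On top: the start button, small, flat, 26 mm across in a 42 mm collar, 50 mm from the origin towards -x; the stop button, a large dome 42 mm across, its top 70 mm above the bench, 42 mm towards +x.
- start (a joint): Travel of the remote's start button (m): 0 released, 0.006 fully down; springs back; about 5 N when fully down.
- start_top (a point): Centre of the start button's flat upper face, 58 mm above the bench when released, 52 mm when fully down (the collar's top is at 48 mm). Axes parallel to the remote's.
- stop (a joint): Travel of the remote's domed stop button (m): 0 released, 0.006 fully down; springs back. To be left alone.
- unit: Grey power unit of the carving tool, 170 (its x) x 125 (y) x 76 mm high, screwed to the bench. Origin: centre of its underside. On its top a paddle rocker (centred 45 mm from the origin towards -x) and a round speed dial (52 mm towards +x, about 36 mm across, its grip rising to 120 mm above the bench).
- carver (a joint): Angle of the power unit's paddle rocker (rad): 0 off, 0.26 on (its stop). Same rocker as the main one: 56 mm long along the unit's x, 34 mm wide, the raised half at the -x end; stays where it is left, moves with about 3 N at carver_press.
- carver_press (a point): Pressing point on the power unit's rocker: on the upper face of its raised half, in mid-width, 19 mm from the rocking line, 87 mm above the bench while off and 82 mm when on. Moves with the rocker; axes as for main_press.
- dial (a joint): Angle of the speed dial on the power unit (rad). To be left alone.
- outlet1 (a joint): Angle (rad) of small outlet rocker 1 (on the board at x = 0 mm, y = +26 mm from its origin, top about 50 mm above the bench): 0 off, 0.26 on. Starts off. To be left alone.
- outlet2 (a joint): Angle (rad) of small outlet rocker 2 (on the board at x = 50 mm, y = +26 mm from its origin, top about 50 mm above the bench): 0 off, 0.26 on. Starts on. To be left alone.
- outlet3 (a joint): Angle (rad) of small outlet rocker 3 (on the board at x = 100 mm, y = +26 mm from its origin, top about 50 mm above the bench): 0 off, 0.26 on. Starts off. To be left alone.
- wax: Jar with a steel cap, 48 mm across, 75 mm tall; loose bystander. Origin: centre of its underside.
- sanding: Cork sanding block, 95 x 50 x 32 mm, lying flat; loose bystander. Origin: centre of its underside.
- gouge: Carving gouge with wooden handle, about 210 mm long, 27 mm high, lying; loose bystander. Origin: centre of its underside, under the root of the blade; handle to -x.
- blank: Turned light-wood carving blank, 90 mm across, 90 mm tall; loose bystander. Origin: centre of its underside.
- mallet: Round dark-wood carver's mallet, standing on its head, 92 mm across, 207 mm tall; loose bystander. Origin: centre of its underside.
- cup: Blue mug, 74 mm across, 85 mm tall; loose bystander. Origin: centre of its underside.
- offcut: Light-wood offcut, 100 x 42 x 34 mm, lying; loose bystander. Origin: centre of its underside.
Mind the look-alikes: they are no part of the job. What is shaped like the remote but pink or red is not meant.

How it is judged:
By the outcome, as a careful person would: the job done as asked, in the order asked, and still so for the second after the job is handed in, with the robot touching nothing.
It also fails if it takes over 51 s, if anything falls off the work surface, if the arm or the gripper's body presses on something with over 40 N, if the wrist force passes 120 N, or if a joint passes its speed limit or range.

ROBOT

A 6-joint arm with a two-finger parallel gripper is mounted at the origin on the work surface. World frame = base frame: x ahead of the robot, y to its left, z up, the work surface at z = 0. Lengths are in m, angles in degrees, forces in N, time in s.
With the tool pointing down it reaches from about 0.375 to 0.9 m from the base axis. Payload 3.1 kg.
Tool frame: the origin (TCP) lies between the finger pads; the fingertips stand 11 mm ahead of it and the grasp point (between the pads) lies 8 mm behind it; z points along the fingers, y is the line along which they close (so a half turn about z gives the same grasp; the last joint's range is limited). The gripper opens to 87 mm and grips with 3 to 60 N. Pads are 19 mm wide; open, the fingers measure 117 mm over their backs; the gripper's body (75 mm by 190 mm) begins 51 mm behind the grasp point.
Start: joints at [65.518, 30.224, 82.088, -0, 67.689, -10.227], TCP at [0.154, 0.606, 0.234] pointing down, gripper open.
Joint ranges: [-176.69, 176.69], [-43.24, 126.21], [12.49, 139.97], [-82, 262], [0, 151.66], [-163.58, 163.58]. Speed limits (degrees/s): [159.86, 159.86, 180, 180, 180, 180].

INTERFACE

Orientations are given as a 3x3 rotation matrix whose columns are the frame's x, y, z axes.
In Python, from rig import bot, viewer, workorder, models gives the robot as it stands.
- The arm moves only by the shell command python3 -m jog 'ROWS'. ROWS is JSON, a list of rows, each a list of 7 numbers: the opening, from 0 (shut) to 1 (fully open), then the shift along the tool's x, y, z in m, then the turn, a rotation vector about the tool's x, y, z in degrees. In form: [[claw, x, y, z, ax, ay, az], ...]. A call has 1 to 20 rows; each row is the pose to reach, as a shift and turn from the pose commanded when the call began, along the tool's axes at that moment; what a row does not reach only later rows make up. A row lasts 1/8 s, in which the tool goes at most 62.5 mm and 10.7 degrees, less where a joint would pass 70% of its speed; a pose out of reach is approached as far as the arm can. A call with a gripper value outside its range is refused whole. The fingers move at their own pace and stop on an object; the grip force is fixed at half the most. Time passes only in rows, so rows that repeat a pose let the fingers close. It gives the time, the measured TCP pose, the force, the opening and the grip force at its end, in the units of the state.
- bot.read_state(): the state, without advancing time (a new reading comes with each control period).
- viewer.capture(name): name is "scene" or "side" or "wrist"; returns (picture, depth): 400x640x3 uint8, blue, green, red; 400x640 float32, m along the optical axis (not along the pixel's ray), 0 where there is no reading.
- viewer.camera_info(name): a dict with "fx", "fy", "cx", "cy" (pixels), "world_to_cam" (4x4, takes a point from world to camera coordinates). Camera axes: x right, y down, z forward; pixel columns grow to the right and rows downward; lengths in m; the calibration is good to about 2 mm. The wrist camera is an equidistant fisheye: a pixel r from the principal point sees the ray r / f radians off the axis. A picture is of the moment at which its call begins: read the wrist's pose just before it. camera_info takes no time and is no camera call; for the wrist camera it gives the pose at the moment of the call.
- workorder.hand_in(): hands the job in; it is judged then, once.
Trained networks look in the newest picture that a camera, given by its name, has taken for a name from the list of things; names that differ only in an ending like _2 or _b are one class to them, and where a whole thing is asked for, a point or a joint stands for the part that bears it (a point fixed in the world has none). Each returns a list of dicts, best first, with "p" (0 to 1); they miss things now and then, are a little off and sometimes report something else, mostly with a low value. They report only what shows in the picture. A call takes as long as a camera call. They do not tell look-alikes from the thing itself.
- models.outline_of(camera, thing): "mask" (400x640 bool, what is visible of it).
- models.tip_of(camera, thing): "xyz" ([x, y, z] in m, in world coordinates, good to about 4 mm: a listed point, or the origin of a listed thing).
The state is a dict: "time_s": time; "joint_positions": joint angles; "qvel": joint speeds; "tau": joint torques, N m; "position": TCP position; "tcp_rot": TCP orientation; "force": force on the tool from outside, world axes, zero at the start; "moment": the same for the moment, N m; "opening": opening from 0.0 (shut) to 1.0 (fully open); "grasp_force": force on a finger pad.
Only numpy, scipy, OpenCV 4.12 (cv2) and the standard library are available. Lean on these libraries where they do the work, as an engineer would, in place of code of your own. Each camera call takes 0.05 s, during which the arm holds its last target. There are 200 camera calls.

## Working session

There is one attempt and no reset: what is moved stays moved. The work goes in short steps, Python scripts to look and compute and a shell command to move; the robot and the scene stay as the last step left them, time stands still between calls to the robot, and variables do not carry over. Pictures are saved under pics/ and viewed, at most 10 in all, crops included, and the job is handed in when it is done.

```bash
mkdir -p pics; python3 - <<'E'
from rig import bot,viewer,workorder,models
import cv2,numpy as np
s=bot.read_state();print(s)
a,_=viewer.capture("scene");cv2.imwrite("pics/scene.png",a)
for t in ["main_press","start_top","carver_press","board","remote","unit"]:
    for d in models.tip_of("scene",t)[:3]:print(t,round(d["p"],2),np.round(d["xyz"],4))
b,_=viewer.capture("side");cv2.imwrite("pics/side.png",b)
for t in ["main_press","start_top","carver_press","board","remote","unit"]:
    for d in models.tip_of("side",t)[:3]:print('side',t,round(d["p"],2),np.round(d["xyz"],4))
E
```

```text
{'time_s': 0.0, 'joint_positions': array([ 6.55170451e+01,  3.02790575e+01,  8.21555740e+01,  1.81901933e-03,
        6.76904366e+01, -1.02279415e+01]), 'qvel': array([-0.09823279,  0.03073749, -0.02511442,  0.08421164, -0.07100434,
        0.0499709 ]), 'tau': array([ 1.34028818e-05, -4.40042746e+01, -1.76590151e+01,  6.33536372e-02,
        5.83273871e-02, -1.83870620e-04]), 'position': array([0.15357089, 0.60510986, 0.23257515]), 'tcp_rot': array([[-9.69206198e-01,  2.46248814e-01, -9.31352285e-04],
       [ 2.46250223e-01,  9.69204276e-01, -1.97440512e-03],
       [ 4.16475699e-04, -2.14295139e-03, -9.99997617e-01]]), 'force': array([0.41035642, 0.45796488, 0.15991932]), 'moment': array([-0.03165266,  0.01298083, -0.00790737]), 'grasp_force': 0.0, 'opening': 1.0001259527290678}
main_press 0.38 [ 0.5841 -0.0094  0.0019]
start_top 0.62 [ 0.5353 -0.0206  0.0571]
start_top 0.54 [0.3507 0.0603 0.0593]
start_top 0.39 [ 0.2776 -0.2175  0.0574]
carver_press 0.68 [0.5213 0.3025 0.0881]
carver_press 0.49 [ 0.6153  0.1541 -0.006 ]
board 0.98 [ 0.5536 -0.301   0.0006]
remote 0.68 [0.3597 0.0068 0.0024]
remote 0.63 [ 0.6105  0.1543 -0.0052]
remote 0.61 [ 0.5793 -0.0111  0.0015]
unit 0.69 [0.5777 0.2953 0.0033]
unit 0.23 [0.7806 0.144  0.0024]
side main_press 0.69 [ 0.4503 -0.3227  0.0503]
side start_top 0.55 [ 0.2745 -0.2201  0.0576]
side start_top 0.46 [0.3484 0.0592 0.0615]
side start_top 0.38 [ 0.5332 -0.0235  0.0578]
side carver_press 0.8 [0.5134 0.3024 0.0856]
side board 0.77 [ 0.5532 -0.3065 -0.0036]
side remote 0.98 [ 0.5786 -0.0169 -0.0027]
side remote 0.75 [ 0.3626  0.0082 -0.0007]
side remote 0.67 [ 0.2421 -0.2661  0.0045]
side unit 0.7 [ 0.5811  0.2977 -0.    ]
```

View pics/scene.png

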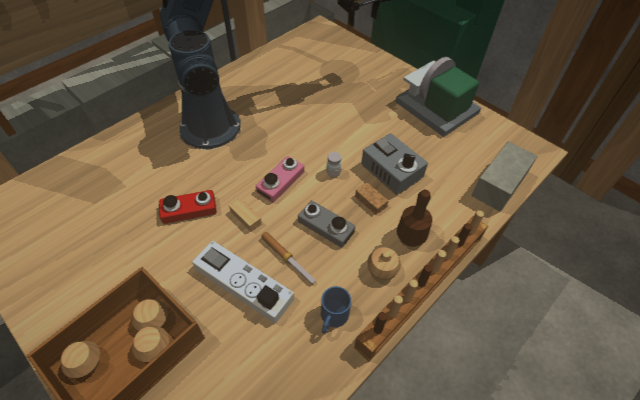

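View pics/side.png

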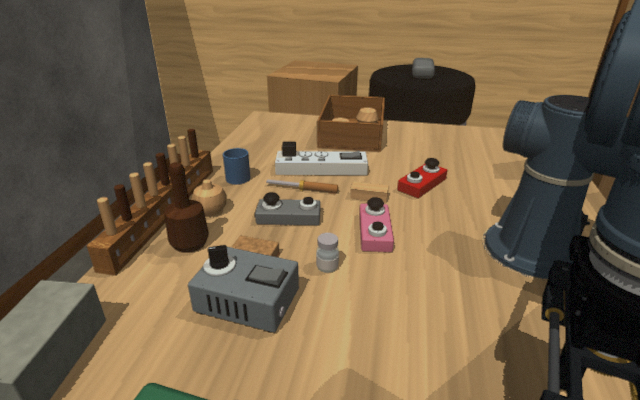

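The scene view shows the grey remote (button 312,210; dome 338,224), the board's rocker at (215,258) and the unit's rocker at (385,148). The pink and red remotes are decoys. I'll refine the positions with depth.

```bash
cat > h.py <<'E'
from rig import bot,viewer,workorder,models
import cv2,numpy as np
def cloud(cam):
    a,d=viewer.capture(cam);i=viewer.camera_info(cam)
    v,u=np.mgrid[:400,:640]
    P=np.stack([(u-i["cx"])/i["fx"]*d,(v-i["cy"])/i["fy"]*d,d],-1)
    T=np.linalg.inv(i["world_to_cam"]);W=P@T[:3,:3].T+T[:3,3];W[d<=0]=np.nan
    return a,W
E
python3 - <<'E'
from h import *
exp=dict(board=((.553,-.303),.045,.17,.28,.084),remote=((.579,-.013),.036,.1,.16,.072),unit=((.579,.297),.076,.13,.17,.125))
for cam in("scene","side"):
    a,W=cloud(cam)
    for t,(c,h,r,L,w) in exp.items():
        D=np.hypot(W[...,0]-c[0],W[...,1]-c[1])
        m=(D<r)&(abs(W[...,2]-h)<.006)
        ms=[q["mask"] for q in models.outline_of(cam,t)]
        if ms:
            k=max(ms,key=lambda q:(q&m).sum()); m&=k
        p=W[m][:,:2].astype(np.float32)
        rc=cv2.minAreaRect(p)
        print(cam,t,len(p),np.round(rc[0],4),np.round(rc[1],3),round(rc[2],1),'zmed',np.round(np.median(W[m][:,2]),4),'area exp',L,w)
    # tall things
    for n,(x0,x1,y0,y1) in dict(all=(.3,.95,-.5,.5)).items():
        m=(W[...,0]>x0)&(W[...,0]<x1)&(W[...,1]>y0)&(W[...,1]<y1)&(W[...,2]>.1)&(W[...,2]<.23)
        nn,l,st,ce=cv2.connectedComponentsWithStats(m.astype(np.uint8))
        for j in range(1,nn):
            if st[j,4]>40:
                q=W[l==j];print('  tall',np.round(q.min(0),3),np.round(q.max(0),3))
    for t in ["mallet","wax","blank","cup"]:
        print(t,[(round(d["p"],2),np.round(d["xyz"],3)) for d in models.tip_of(cam,t)[:1]])
E
```

```text
scene board 2545 [ 0.556  -0.3043] [0.281 0.086] 10.7 zmed 0.0451 area exp 0.28 0.084
scene remote 794 [ 0.5837 -0.0146] [0.161 0.072] 8.5 zmed 0.0355 area exp 0.16 0.072
scene unit 1276 [0.584  0.2947] [0.128 0.173] 83.1 zmed 0.0757 area exp 0.17 0.125
  tall [0.617 0.274 0.101] [0.654 0.3   0.122]
  tall [0.749 0.109 0.1  ] [0.817 0.17  0.21 ]
  tall [0.896 0.1   0.1  ] [0.918 0.239 0.159]
  tall [0.896 0.045 0.101] [0.917 0.067 0.158]
  tall [ 0.896 -0.012  0.101] [0.917 0.01  0.157]
  tall [ 0.897 -0.069  0.101] [ 0.917 -0.045  0.159]
  tall [ 0.897 -0.126  0.102] [ 0.917 -0.104  0.158]
  tall [ 0.896 -0.182  0.101] [ 0.917 -0.162  0.16 ]
mallet [(0.82, array([0.779, 0.146, 0.001]))]
wax [(0.73, array([ 0.445,  0.158, -0.006]))]
blank [(0.55, array([ 0.796, -0.006, -0.004]))]
cup [(0.61, array([ 0.787, -0.188, -0.002]))]
side board 992 [ 0.5565 -0.2989] [0.275 0.088] 10.6 zmed 0.0443 area exp 0.28 0.084
side remote 793 [ 0.5811 -0.0084] [0.159 0.075] 9.5 zmed 0.0349 area exp 0.16 0.072
side unit 3523 [0.5811 0.2985] [0.126 0.17 ] 84.0 zmed 0.0753 area exp 0.17 0.125
  tall [ 0.893 -0.177  0.1  ] [ 0.915 -0.154  0.155]
  tall [ 0.893 -0.121  0.101] [ 0.915 -0.097  0.156]
  tall [ 0.748 -0.062  0.1  ] [0.917 0.173 0.207]
  tall [0.893 0.051 0.1  ] [0.917 0.072 0.155]
  tall [0.892 0.108 0.1  ] [0.916 0.129 0.156]
  tall [0.893 0.165 0.1  ] [0.915 0.185 0.155]
  tall [0.892 0.218 0.1  ] [0.914 0.243 0.155]
  tall [0.616 0.28  0.1  ] [0.647 0.305 0.121]
mallet [(0.56, array([ 0.779,  0.144, -0.   ]))]
wax [(0.94, array([ 0.446,  0.163, -0.001]))]
blank [(0.87, array([ 0.789, -0.001,  0.005]))]
cup []
```

```bash
python3 -m jog '[[0,-0.46,-0.405,0,0,0,0],[0,-0.46,-0.405,0,0,0,0],[0,-0.46,-0.405,0,0,0,0],[0,-0.46,-0.405,0,0,0,-25],[0,-0.46,-0.405,0,0,0,-25],[0,-0.46,-0.405,0,0,0,-25],[0,-0.46,-0.405,0,0,0,-25],[0,-0.46,-0.405,0,0,0,-25],[0,-0.46,-0.405,0,0,0,-25],[0,-0.514,-0.827,0,0,0,-25],[0,-0.514,-0.827,0,0,0,-25],[0,-0.514,-0.827,0,0,0,-25],[0,-0.514,-0.827,0,0,0,-25],[0,-0.514,-0.827,0,0,0,-25],[0,-0.514,-0.827,0,0,0,-25],[0,-0.514,-0.827,0,0,0,-25],[0,-0.514,-0.827,0,0,0,-25],[0,-0.514,-0.827,0,0,0,-25],[0,-0.514,-0.827,0,0,0,-25],[0,-0.514,-0.827,0,0,0,-25]]'
cat >> h.py <<'E'
def to(xyz,yaw):
    s=bot.read_state();R=s["tcp_rot"];th=np.degrees(np.arctan2(R[1,0],R[0,0]));t=np.radians(th)
    d=np.array(xyz)-s["position"];x=np.array([np.cos(t),np.sin(t)]);y=np.array([x[1],-x[0]])
    print("t",s["time_s"],"pos",s["position"].round(4),"yaw",th.round(2),"rows: x %.4f y %.4f z %.4f az %.2f"%(d[:2]@x,d[:2]@y,-d[2],-((yaw-th+90)%180-90)),"F",s["force"].round(1),"j",s["joint_positions"].round(1),s["opening"])
E
python3 - <<'E'
from h import *
to((.449,-.322,.08),10.65)
a,_=viewer.capture("wrist");cv2.imwrite("pics/w1.png",a)
for t in ["main_press","start_top","board"]:
    for d in models.tip_of("wrist",t)[:3]:print(t,round(d["p"],2),np.round(d["xyz"],4))
E
```

```text
time_s: 4.0
position: [0.4483, -0.3208, 0.2335]
tcp_rot: [[-0.982, -0.188, -0.001], [-0.188, 0.982, 0.001], [0.0, 0.001, -1.0]]
force: [0.3, 0.9, 0.7]
opening: 0.008
grasp_force: 0.0
t 4.0 pos [ 0.4483 -0.3208  0.2335] yaw -169.17 rows: x -0.0004 y -0.0013 z 0.1535 az 0.18 F [0.3 0.9 0.7] j [ -47.2   24.6   92.7    0.    62.8 -148. ] 0.00826180664100789
main_press 0.95 [ 0.4483 -0.327   0.0517]
main_press 0.48 [ 5.769e-01 -1.240e-02  2.000e-04]
start_top 0.7 [0.5168 0.3038 0.0854]
start_top 0.69 [ 0.2659 -0.2215  0.0563]
start_top 0.65 [0.3529 0.0578 0.0576]
```

View pics/w1.png

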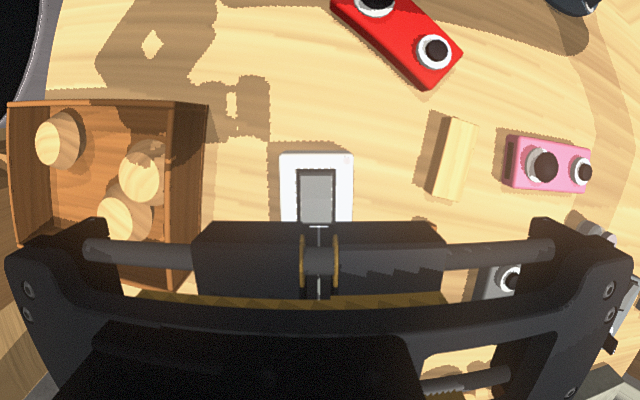

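The wrist view shows the rocker centred (317) under the fingers (318), so I'm lowering and pressing in small steps.

```bash
python3 -m jog '[[0,0,-0.001,0.05,0,0,0],[0,0,-0.001,0.1,0,0,0],[0,0,-0.001,0.15,0,0,0],[0,0,-0.001,0.155,0,0,0],[0,0,-0.001,0.16,0,0,0],[0,0,-0.001,0.163,0,0,0],[0,0,-0.001,0.166,0,0,0],[0,0,-0.001,0.168,0,0,0],[0,0,-0.001,0.17,0,0,0],[0,0,-0.001,0.171,0,0,0],[0,0,-0.001,0.172,0,0,0],[0,0,-0.001,0.172,0,0,0]]'
```

```text
time_s: 5.7
position: [0.4485, -0.3236, 0.0622]
tcp_rot: [[-0.982, -0.187, 0.0], [-0.187, 0.982, -0.001], [0.0, -0.001, -1.0]]
force: [-2.4, -1.6, 6.9]
opening: 0.009
grasp_force: 3.5
```

```bash
python3 -m jog '[[0,0,0,0.001,0,0,0],[0,0,0,0.002,0,0,0],[0,0,0,0.002,0,0,0]]'; python3 -m jog '[[0,0,0,-0.02,0,0,0],[0,0,0,-0.06,0,0,0],[0,0,0,-0.06,0,0,0],[0,-0.07,0,-0.06,0,0,0],[0,-0.07,0,-0.06,0,0,0],[0,-0.07,0,-0.06,0,0,0],[0,-0.07,0,-0.06,0,0,0]]'
python3 - <<'E'
from h import *
# remote, rocker check (rocker plane slope along board x)
for cam in("scene","side"):
    a,W=cloud(cam)
    c=np.array([.556,-.302]);t=np.radians(10.65);R=np.array([[np.cos(t),np.sin(t)],[-np.sin(t),np.cos(t)]])
    L=(W[...,:2]-c)@R.T
    for lo in range(-116,-64,8):
        m=(abs(L[...,0]*1000-lo-4)<4)&(abs(L[...,1])<.009)&(W[...,2]<.07)
        print(cam,lo,m.sum(),np.round(np.nanmedian(W[m][:,2])*1000,1) if m.any() else '')
    cv2.imwrite(f"pics/{cam}2.png",cv2.resize(a[200:320,150:330] if cam=="scene" else a[120:240,230:410],None,fx=4,fy=4))
E
```

```text
time_s: 6.08
position: [0.4486, -0.3237, 0.062]
tcp_rot: [[-0.982, -0.187, 0.0], [-0.187, 0.982, -0.001], [-0.0, -0.001, -1.0]]
force: [-4.4, 1.2, 19.8]
opening: 0.007
grasp_force: 9.9
time_s: 6.95
position: [0.5158, -0.3097, 0.1185]
tcp_rot: [[-0.983, -0.186, -0.002], [-0.186, 0.983, 0.002], [0.002, 0.002, -1.0]]
force: [0.7, 0.3, 0.2]
opening: 0.003
grasp_force: 0.0
scene -116 0 
scene -108 0 
scene -100 17 50.7
scene -92 5 51.8
scene -84 2 52.2
scene -76 16 55.5
scene -68 24 51.8
side -116 8 49.3
side -108 6 49.0
side -100 8 50.6
side -92 5 50.4
side -84 5 52.7
side -76 7 55.7
side -68 8 52.1
```

View pics/side2.png

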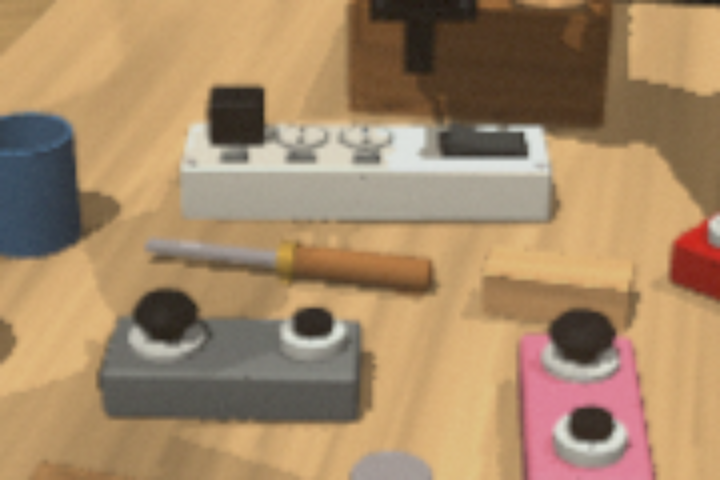

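The crop shows the main rocker's raised half flat, and depth shows the opposite side up, so it's on. Next I'll measure the start button.

```bash
python3 - <<'E'
from h import *
for cam in("scene","side"):
    a,W=cloud(cam)
    m=(np.hypot(W[...,0]-.533,W[...,1]+.0195)<.03)&(abs(W[...,2]-.058)<.005)
    q=W[m];print(cam,len(q),np.round((q.min(0)+q.max(0))/2,4),np.round(np.ptp(q,axis=0),3),np.median(q,0).round(4))
    for d in models.tip_of(cam,"start_top")[:4]:print(round(d["p"],2),np.round(d["xyz"],4))
to((.533,-.0195,.1185),9)
E
```

```text
scene 51 [ 0.5338 -0.0217  0.0578] [0.024 0.024 0.009] [ 0.5356 -0.0218  0.0572]
0.6 [ 0.538  -0.0195  0.061 ]
0.49 [0.3548 0.063  0.0595]
side 51 [ 0.5324 -0.0186  0.056 ] [0.024 0.024 0.006] [ 0.5321 -0.0154  0.0566]
0.62 [0.3505 0.0584 0.0576]
0.58 [ 0.3915 -0.1608  0.002 ]
0.52 [ 0.5321 -0.0254  0.0573]
0.37 [ 0.2705 -0.2216  0.0539]
t 7.25 pos [ 0.5169 -0.3106  0.1196] yaw -169.3 rows: x -0.0699 y 0.2830 z 0.0011 az 1.70 F [0.7 0.4 0.1] j [ -41.6   36.9   90.9   -0.    52.2 -142.3] 0.006069496866713063
```

```bash
python3 -m jog '[[0,-0.07,0.2825,0,0,0,1.7],[0,-0.07,0.2825,0,0,0,1.7],[0,-0.07,0.2825,0,0,0,1.7],[0,-0.07,0.2825,0,0,0,1.7],[0,-0.07,0.2825,0,0,0,1.7],[0,-0.07,0.2825,0,0,0,1.7],[0,-0.07,0.2825,0,0,0,1.7],[0,-0.07,0.2825,0,0,0,1.7],[0,-0.07,0.2825,0.03,0,0,1.7],[0,-0.07,0.2825,0.04,0,0,1.7],[0,-0.07,0.2825,0.04,0,0,1.7]]'; python3 - <<'E'
from h import *
to((.533,-.02,.063),9)
E
```

```text
time_s: 8.62
position: [0.533, -0.0204, 0.0789]
tcp_rot: [[-0.988, -0.156, -0.002], [-0.156, 0.988, 0.0], [0.002, 0.001, -1.0]]
force: [-0.5, -0.5, -0.3]
opening: 0.005
grasp_force: 0.0
t 8.625 pos [ 0.533  -0.0204  0.0789] yaw -171.04 rows: x -0.0001 y 0.0004 z 0.0159 az -0.04 F [-0.5 -0.5 -0.3] j [ -14.2   36.9  102.4   -0.    40.9 -113.2] 0.00527071001780501
```

```bash
python3 -m jog '[[0,0,0,0.007,0,0,0],[0,0,0,0.01,0,0,0],[0,0,0,0.012,0,0,0],[0,0,0,0.014,0,0,0],[0,0,0,0.015,0,0,0],[0,0,0,0.016,0,0,0],[0,0,0,0.016,0,0,0]]'
```

```text
time_s: 9.5
position: [0.5337, -0.0198, 0.0638]
tcp_rot: [[-0.988, -0.157, 0.001], [-0.157, 0.988, -0.0], [-0.0, -0.0, -1.0]]
force: [-0.5, -0.9, 4.8]
opening: 0.006
grasp_force: 2.3
```

```bash
python3 -m jog '[[0,0,0,0.001,0,0,0],[0,0,0,0.002,0,0,0],[0,0,0,0.0025,0,0,0],[0,0,0,0.0025,0,0,0]]'
```

```text
time_s: 10.0
position: [0.5337, -0.0198, 0.0631]
tcp_rot: [[-0.988, -0.157, 0.001], [-0.157, 0.988, -0.001], [-0.001, -0.001, -1.0]]
force: [-3.5, -1.2, 18.6]
opening: 0.003
grasp_force: 9.7
```

```bash
python3 -m jog '[[0,0,0,-0.02,0,0,0],[0,0,0,-0.05,0,0,0],[0,0,0,-0.1,0,0,0],[0,-0.0355,0.322,-0.1,0,0,15.5],[0,-0.0355,0.322,-0.1,0,0,15.5],[0,-0.0355,0.322,-0.1,0,0,15.5],[0,-0.0355,0.322,-0.1,0,0,15.5],[0,-0.0355,0.322,-0.1,0,0,15.5],[0,-0.0355,0.322,-0.1,0,0,15.5],[0,-0.0355,0.322,-0.1,0,0,15.5],[0,-0.0355,0.322,-0.1,0,0,15.5],[0,-0.0355,0.322,-0.1,0,0,15.5]]'; python3 - <<'E'
from h import *
to((.5185,.3035,.1),173.5)
for cam in("scene","side"):
    a,W=cloud(cam)
    if cam=="side":cv2.imwrite("pics/side3.png",cv2.resize(a[180:340,170:370],None,fx=4,fy=3.7))
    m=(np.hypot(W[...,0]-.533,W[...,1]+.0195)<.03)&(abs(W[...,2]-.058)<.005)
    q=W[m];print(cam,len(q),np.round((q.min(0)+q.max(0))/2,4) if len(q) else '',np.nanmedian(q,0) if len(q) else '')
    for d in models.tip_of(cam,"carver_press")[:2]:print(round(d["p"],2),np.round(d["xyz"],4))
E
```

```text
time_s: 11.5
position: [0.5182, 0.3021, 0.161]
tcp_rot: [[-0.993, 0.115, -0.001], [0.115, 0.993, -0.0], [0.001, -0.001, -1.0]]
force: [-0.1, 0.2, -0.5]
opening: 0.006
grasp_force: 0.0
t 11.5 pos [0.5182 0.3021 0.161 ] yaw 173.4 rows: x -0.0001 y 0.0014 z 0.0610 az -0.10 F [-0.1  0.2 -0.5] j [ 19.6  33.4  89.7  -0.   56.9 -63.8] 0.005778751685367135
scene 53 [ 0.5351 -0.0224  0.0572] [ 0.53519978 -0.02318483  0.05726447]
0.74 [0.5183 0.3063 0.0864]
side 51 [ 0.533  -0.0174  0.0567] [ 0.53223645 -0.01552893  0.05651325]
0.94 [0.5147 0.3019 0.0854]
0.63 [0.5829 0.2961 0.0017]
```

```bash
python3 -m jog '[[0,0,0.001,0.03,0,0,0],[0,0,0.001,0.05,0,0,0],[0,0,0.001,0.055,0,0,0],[0,0,0.001,0.06,0,0,0],[0,0,0.001,0.063,0,0,0],[0,0,0.001,0.065,0,0,0],[0,0,0.001,0.067,0,0,0],[0,0,0.001,0.068,0,0,0],[0,0,0.001,0.069,0,0,0],[0,0,0.001,0.069,0,0,0]]'
```

```text
time_s: 12.95
position: [0.5179, 0.305, 0.0932]
tcp_rot: [[-0.994, 0.112, 0.0], [0.112, 0.994, 0.0], [-0.0, 0.0, -1.0]]
force: [-3.2, 0.6, 8.4]
opening: 0.008
grasp_force: 4.3
```

```bash
python3 -m jog '[[0,0,0,0.001,0,0,0],[0,0,0,0.002,0,0,0],[0,0,0,0.002,0,0,0]]'; python3 -m jog '[[0,0,0,-0.02,0,0,0],[0,0,0,-0.06,0,0,0],[0,0,0,-0.12,0,0,0],[0,0.15,0,-0.15,0,0,0],[0,0.15,0,-0.15,0,0,0],[0,0.15,0,-0.15,0,0,0],[0,0.15,0,-0.15,0,0,0],[0,0.15,0,-0.15,0,0,0],[0,0.15,0,-0.15,0,0,0]]'
python3 - <<'E'
from h import *
def prof(W,c,yaw,x0,zmax):
    t=np.radians(yaw);R=np.array([[np.cos(t),np.sin(t)],[-np.sin(t),np.cos(t)]]);L=(W[...,:2]-np.array(c))@R.T*1000
    o=[]
    for lo in range(-28,28,8):
        m=(abs(L[...,0]-x0-lo-4)<4)&(abs(L[...,1])<9)&(W[...,2]<zmax);o.append(np.round(np.nanmedian(W[m][:,2])*1000,1) if m.any() else None)
    return o
for cam in("scene","side"):
    a,W=cloud(cam);cv2.imwrite(f"pics/{cam}4.png",a)
    print(cam,'main',prof(W,(.556,-.302),10.65,-90,.07),'carver',prof(W,(.5825,.2965),-6.5,-45,.1))
    for t,(c,h,r) in dict(board=((.553,-.303),.045,.17),remote=((.579,-.013),.036,.1)).items():
        m=(np.hypot(W[...,0]-c[0],W[...,1]-c[1])<r)&(abs(W[...,2]-h)<.006)
        ms=[q["mask"] for q in models.outline_of(cam,t)]
        if ms:m&=max(ms,key=lambda q:(q&m).sum())
        rc=cv2.minAreaRect(W[m][:,:2].astype(np.float32));print(t,np.round(rc[0],4),np.round(rc[1],3),round(rc[2],1))
E
```

```text
time_s: 13.32
position: [0.5179, 0.305, 0.093]
tcp_rot: [[-0.994, 0.112, 0.001], [0.112, 0.994, 0.0], [-0.001, 0.0, -1.0]]
force: [-6.1, -1.4, 19.4]
opening: 0.003
grasp_force: 9.5
time_s: 14.45
position: [0.3708, 0.3218, 0.2397]
tcp_rot: [[-0.994, 0.114, 0.001], [0.114, 0.994, 0.0], [-0.001, 0.0, -1.0]]
force: [0.1, -0.2, 0.4]
opening: 0.011
grasp_force: 0.0
scene main [np.float64(50.7), np.float64(50.7), np.float64(51.0), np.float64(51.1), np.float64(53.7), np.float64(54.1), np.float64(55.1)] carver [np.float64(80.3), np.float64(80.4), np.float64(83.2), np.float64(80.8), np.float64(84.0), np.float64(85.8), np.float64(86.7)]
board [ 0.5562 -0.304 ] [0.28  0.085] 10.8
remote [ 0.5842 -0.0134] [0.158 0.074] 9.9
side main [None, None, None, None, None, np.float64(55.7), np.float64(55.5)] carver [np.float64(81.1), np.float64(80.7), np.float64(80.7), np.float64(81.7), np.float64(83.7), np.float64(85.9), np.float64(87.6)]
board [ 0.5897 -0.2929] [0.207 0.089] 10.8
remote [ 0.5818 -0.0083] [0.159 0.072] 10.0
```

View pics/side4.png

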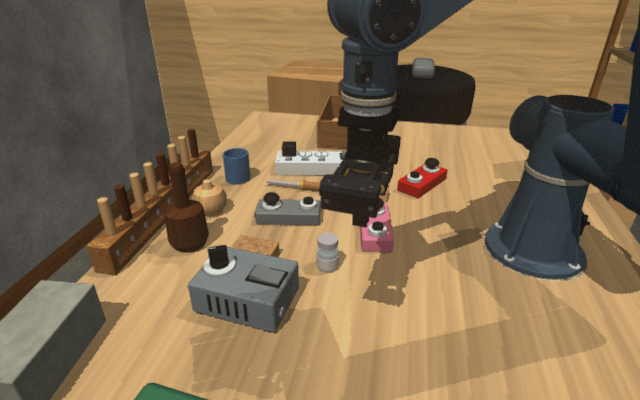

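Both rockers measure flat on their pressed halves and the start button has sprung back. The remote hasn't moved, and the arm is clear of everything.

```bash
python3 -c "
from rig import workorder
print(workorder.hand_in())"
```

```text
the job is handed in; nothing more can be done
None
```

I pressed the main rocker on, pressed the start button fully down so it sprang back, and pressed the power unit's rocker on, in that order. The job is handed in at about 15 s of robot time; the remote didn't move and I saw nothing else disturbed, but no verdict came back.

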